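Index a carving blank and lay the straightedge on its planed face

ROBOT

A 7-joint arm with a two-finger parallel gripper is mounted at the origin on the work surface. World frame = base frame: x ahead of the robot, y to its left, z up, the work surface at z = 0. Lengths are in m, angles in rad, forces in N, time in s.
With the tool pointing down it reaches from about 0.4 to 0.85 m from the base axis. Payload 10.4 kg.
Tool frame: the origin (TCP) lies midway between the tips of the shut fingers; the grasp point (between the pads) lies 19 mm behind it; z points along the fingers, x is the direction in which the jaws open and shut, and the axes are right-handed (so a half turn about z gives the same grasp; the last joint's range is limited). The gripper opens to 85 mm and grips with 20 to 120 N. Pads are 22 mm wide; open, the fingers measure 114 mm over their backs; the gripper's body (76 mm by 85 mm) begins 54 mm behind the grasp point. The pads swing forward as they close: fully open they stand 13 mm farther back than shut.
Start: joints at [-1.235, 0.332, -0.065, 1.46, 0.022, 1.35, -0.088], TCP at [0.219, 0.585, 0.208] pointing down, gripper open.
Joint ranges: [-2.6, 2.6], [-0.5, 2.12], [-1.47, 1.34], [0.16, 2.42], [-1.27, 4.41], [0.06, 2.06], [-2.6, 2.6]. Speed limits (rad/s): [2.22, 2.22, 2.79, 2.79, 3.14, 3.14, 3.14].

INTERFACE

Orientations are given as a unit quaternion [x, y, z, w].
In Python, from workcell import monitor, eyes, ticket, models gives the robot as it stands.
- The arm moves only by the tool servo_tool, never from a script. Its argument "motion" is a list of rows, each a list of 7 numbers: the opening, from 0 (shut) to 1 (fully open), then the shift along the tool's x, y, z in m, then the turn, a rotation vector about the tool's x, y, z in degrees. In form: [[fingers, tx, ty, tz, rx, ry, rz], ...]. A call has 1 to 20 rows; each row is the pose to reach, as a shift and turn from the pose commanded when the call began, along the tool's axes at that moment; what a row does not reach only later rows make up. A row lasts 1/8 s, in which the tool goes at most 62.5 mm and 10.7 degrees, less where a joint would pass 70% of its speed; a pose out of reach is approached as far as the arm can. A call with a gripper value outside its range is refused whole. The fingers move at their own pace and stop on an object; "grip_force" is the grip in N (left out, the last holds). Time passes only in rows, so rows that repeat a pose let the fingers close. It gives the time, the measured TCP pose, the force and the opening at its end, in the units of the state.
- monitor.get_obs(): the state, without advancing time (a new reading comes with each control period).
- eyes.camera(name): name is "scene" or "side" or "wrist"; returns (picture, depth): 480x640x3 uint8, blue, green, red; 480x640 float32, m along the optical axis (not along the pixel's ray), 0 where there is no reading.
- eyes.camera_info(name): a dict with "intrinsics" (3x3 intrinsics, pixels), "extrinsics" (4x4, takes a point from world to camera coordinates); the wrist camera has in their place "tool_from_camera" (4x4, takes a point from camera to tool coordinates, whose origin is the TCP and whose axes are the tool frame's). Camera axes: x right, y down, z forward; pixel columns grow to the right and rows downward; lengths in m; the calibration is good to about 2 mm. A picture is of the moment at which its call begins: read the wrist's pose just before it. camera_info takes no time and is no camera call.
- ticket.hand_in(): hands the job in, once; it reports no verdict.
Trained networks look in the newest picture that a camera, given by its name, has taken for a name from the list of things; names that differ only in an ending like _2 or _b are one class to them, and where a whole thing is asked for, a point or a joint stands for the part that bears it (a point fixed in the world has none). Each returns a list of dicts, best first, with "confidence" (0 to 1); they miss things now and then, are a little off and sometimes report something else, mostly with a low value. They report only what shows in the picture. A call takes as long as a camera call. They do not tell look-alikes from the thing itself.
- models.boxes_of(camera, thing): "point" ([x, y, z] in m, in the coordinates of the camera as it stood for that picture, good to about 4 mm: the middle of the surface that is visible of it).
The state is a dict: "clock": time; "joint_pos": joint angles; "joint_velocities": joint speeds; "tau": joint torques, N m; "position": TCP position; "ee_rot": TCP orientation; "ft_force": force on the tool from outside, world axes, zero at the start; "torque": the same for the moment, N m; "grip_width": opening from 0.0 (shut) to 1.0 (fully open).
Only numpy, scipy, OpenCV 4.12 (cv2) and the standard library are available. Lean on these libraries where they do the work, as an engineer would, in place of code of your own. Each camera call takes 0.05 s, during which the arm holds its last target. There are 200 camera calls.

TASK

Turn the carving stand's handwheel one full turn clockwise (seen from above), until its knob is back where it started; the gearing brings the blank's planed face round to the robot's side. Then set the straightedge down, without dropping it, flat on the turntable with a long edge flush against that planed face and its ends reaching past both corners, and let go, leaving the wheel where it is and the mallet, gouge and offcut undisturbed.

Things in the scene. Friction and masses are not known exactly. Their poses are not given: they have to be found in the camera images.
- stand: Carving stand fixed to the bench. Grey housing, x -110 to 110, y -290 to 120, 36 mm high. Origin: at bench height on the axis of its dark steel turntable (220 mm diameter, top at 62 mm). On the turntable is held the blank, a light wood block 100 x 100 x 40 mm high with a carved rosette 12 mm higher, two 13 mm steel dogs beside it. Handwheel axis at y -200.
- handwheel (a joint): Steel handwheel, rim 124 mm across, upright axis, on the right-hand (-y) end of the stand. Value in rad, grows clockwise seen from above; within 1.2 of 0 at the start, end stop at 9. Stays where it is left (about 2.5 N at the knob moves it). Four turns of it turn the turntable once, in the same sense.
- wheel_hub (a point): Point on the handwheel's upright axis, on top of its hub, 74 mm above the bench.
- knob (a point): Centre of the top end of the handwheel's black upright spinner knob: 25 mm in diameter, 42 mm tall, its top 118 mm and its foot 76 mm above the bench, 55 mm from the wheel's axis; it spins freely on its own pin. The wheel's rim below it tops out at 73 mm.
- planed_face (a point): Middle of the lower edge of the blank's planed face, on the turntable's upper face, 62 mm above the bench; turns with the turntable. x runs along the face, y points from the face in to the turntable's axis 50 mm away (the face looks to -y), z up. At the start it looks towards the handwheel. The blank's other three sides are scalloped.
- straightedge: Aluminium straightedge, loose on the bench, a flat bar 160 mm (x) x 50 mm (y) x 8 mm thick (z), both long edges straight and alike, with a black raised grip in the middle of its top: 60 mm (x) x 14 mm (y), from 8 to 32 mm above the underside. Origin: centre of the underside. 0.22 kg.
- mallet: Wooden carver's mallet standing on its head: head 86 mm across and 108 mm high, handle up to 226 mm. Origin: centre of the underside. Leave alone.
- gouge: Carving gouge lying on the bench, 260 mm long along its x, 28 mm high. Origin: near its middle, at bench height. Leave alone.
- offcut: Wood offcut 70 x 50 x 30 mm with a low round boss on top. Origin: centre of the underside. Leave alone.
Things that resemble listed ones, but are neither listed nor needed, are in the scene too. There is more than one size of the straightedge; the one meant has the size given above.

How it is judged:
By the outcome, as a careful person would: the job done as asked, in the order asked, and still so for the second after the job is handed in, with the robot touching nothing.
It also fails if it takes over 72 s, if anything falls off the work surface, if the arm or the gripper's body presses on something with over 40 N, if the wrist force passes 120 N, or if a joint passes its speed limit or range.

## Working session

There is one attempt and no reset: what is moved stays moved. The work goes in short steps, Python scripts to look and compute and a tool call to move; the robot and the scene stay as the last step left them, time stands still between calls to the robot, and variables do not carry over. Pictures are saved under pics/ and viewed, about 8 in all and at most 12, crops included, and the job is handed in when it is done.

Besides the shell and the picture viewer there is one more tool, called after "Call:" as name(argument=value, ...) on one line, values as JSON. servo_tool: Moves the arm, as the interface text tells. Its arguments: {"type":"object","properties":{"motion":{"type":"array"},"grip_force":{"type":"number"}},"required":["motion"]}

```bash
ls; mkdir -p pics; cat > h.py <<'E'
import numpy as np, cv2
from scipy.spatial.transform import Rotation as R
from workcell import monitor, eyes, ticket, models
def T_tool():
    o=monitor.get_obs(); T=np.eye(4); T[:3,:3]=R.from_quat(o["ee_rot"]).as_matrix(); T[:3,3]=o["position"]; return T
def shot(n):
    T=T_tool(); im,d=eyes.camera(n); i=eyes.camera_info(n)
    W=T@np.array(i["tool_from_camera"]) if n=="wrist" else np.linalg.inv(np.array(i["extrinsics"]))
    return im,d,np.array(i["intrinsics"]) if "intrinsics" in i else None,W
def cloud(d,K,W):
    v,u=np.mgrid[:480,:640]; z=d
    P=np.stack([(u-K[0,2])/K[0,0]*z,(v-K[1,2])/K[1,1]*z,z],-1)
    P=P@W[:3,:3].T+W[:3,3]; P[z<=0]=np.nan; return P
def totool(p): # world point -> tool coords
    return np.linalg.inv(T_tool())@np.append(p,1)
E
python3 - <<'E'
from h import *
print(monitor.get_obs())
for n in ["scene","side"]:
    im,d,K,W=shot(n); cv2.imwrite(f"pics/{n}0.png",im); np.savez(f"{n}0.npz",im=im,d=d,K=K,W=W)
    print(n,W[:3,3].round(3))
    for t in ["stand","handwheel","wheel_hub","knob","planed_face","straightedge","mallet","gouge","offcut"]:
        for b in models.boxes_of(n,t)[:3]:
            print(t,round(b["confidence"],2),(W@np.append(b["point"],1))[:3].round(3))
E
```

```text
pics
{'clock': 0.0, 'joint_pos': array([-1.23459139,  0.33289497, -0.06470413,  1.46097345,  0.02162032,
        1.34988387, -0.08848682]), 'joint_velocities': array([-0.00113117,  0.00124621, -0.00066911,  0.00191757,  0.00020875,
       -0.00080339, -0.0005468 ]), 'tau': array([-8.44257102e-04, -6.25435925e+01,  4.88160679e-02, -3.91614640e+01,
        1.61323103e-02,  9.49183741e-03, -3.43155136e-05]), 'position': array([0.21933666, 0.58480207, 0.2075862 ]), 'ee_rot': array([ 8.21922849e-01,  5.69598362e-01, -5.75719858e-04,  4.51560044e-04]), 'ft_force': array([-0.21330785,  0.20137771, -0.14249818]), 'torque': array([ 0.00732105, -0.00567581, -0.01895905]), 'grip_width': 0.9976920129233782}
scene [1.122 0.333 1.141]
stand 0.75 [ 0.552 -0.014  0.062]
handwheel 0.81 [ 0.515 -0.158  0.073]
handwheel 0.18 [0.555 0.048 0.064]
wheel_hub 0.7 [ 0.512 -0.155  0.074]
knob 0.96 [ 0.512 -0.157  0.075]
knob 0.62 [ 0.556 -0.016  0.062]
planed_face 0.71 [0.556 0.05  0.063]
straightedge 0.89 [0.499 0.371 0.008]
straightedge 0.87 [0.338 0.261 0.007]
straightedge 0.73 [0.356 0.493 0.005]
mallet 0.91 [0.733 0.357 0.11 ]
gouge 0.87 [ 0.845 -0.063  0.024]
offcut 0.83 [ 0.394 -0.453  0.031]
offcut 0.23 [ 0.511 -0.157  0.077]
side [ 0.309 -1.085  0.869]
stand 0.87 [ 0.516 -0.116  0.038]
stand 0.74 [ 0.837 -0.071  0.017]
handwheel 0.89 [ 0.508 -0.173  0.073]
wheel_hub 0.85 [ 0.516 -0.176  0.078]
knob 0.92 [ 0.516 -0.168  0.074]
planed_face 0.93 [ 0.526 -0.005  0.061]
planed_face 0.22 [0.493 0.362 0.011]
straightedge 0.81 [0.493 0.364 0.01 ]
straightedge 0.63 [0.355 0.486 0.007]
straightedge 0.51 [0.326 0.249 0.007]
mallet 0.69 [0.717 0.335 0.106]
gouge 0.79 [ 0.837 -0.07   0.016]
gouge 0.67 [ 0.515 -0.168  0.077]
offcut 0.75 [ 0.382 -0.47   0.029]
```

View pics/scene0.png

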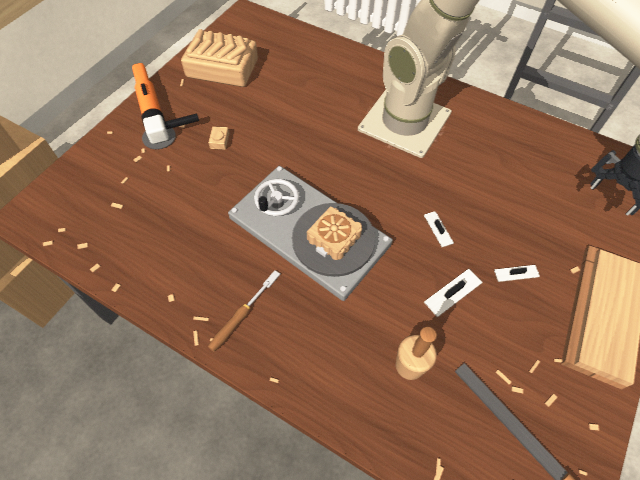

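View pics/side0.png

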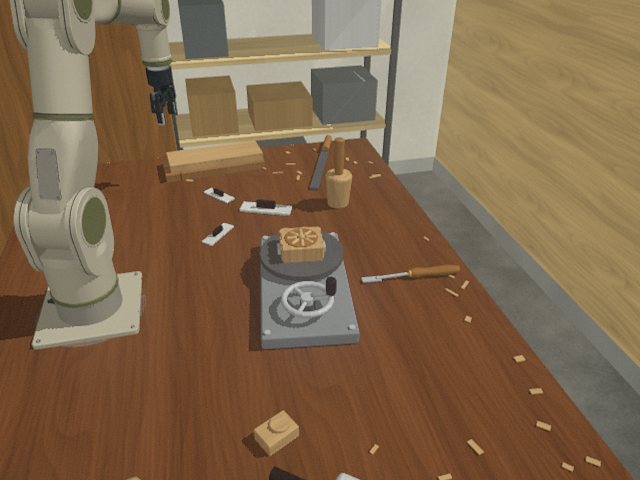

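```bash
python3 - <<'E'
from h import *
A=[]
for n in ["scene","side"]:
    f=np.load(n+"0.npz"); P=cloud(f["d"],f["K"],f["W"]); im=f["im"].astype(int)
    Q=P.reshape(-1,3); C=im.reshape(-1,3)
    def sel(x0,x1,y0,y1,z0,z1): return (Q[:,0]>x0)&(Q[:,0]<x1)&(Q[:,1]>y0)&(Q[:,1]<y1)&(Q[:,2]>z0)&(Q[:,2]<z1)
    print(n)
    # knob: high points near wheel
    m=sel(.4,.65,-.27,-.08,.112,.125); print("knob top",m.sum(),Q[m].mean(0).round(4) if m.any() else "", np.ptp(Q[m],axis=0).round(3) if m.any() else "")
    # wheel rim ring fit
    m=sel(.42,.62,-.28,-.06,.066,.078); 
    if m.sum()>10: print("rim bbox",m.sum(),cv2.minEnclosingCircle(Q[m,:2].astype(np.float32)))
    # turntable circle
    m=sel(.4,.7,-.11,.2,.057,.067); print("turntable",m.sum(),cv2.minEnclosingCircle(Q[m,:2].astype(np.float32)))
    m=sel(.4,.7,-.11,.2,.096,.106); print("blank top",m.sum(),cv2.minAreaRect(Q[m,:2].astype(np.float32)))
    m=sel(.3,.75,-.35,.25,.03,.042); print("housing",m.sum(),cv2.minAreaRect(Q[m,:2].astype(np.float32)))
    for c in [(.499,.371),(.338,.261),(.356,.493)]:
        m=sel(c[0]-.13,c[0]+.13,c[1]-.1,c[1]+.1,.004,.045)
        mask=m.reshape(480,640).astype(np.uint8); k,l,st,_=cv2.connectedComponentsWithStats(mask)
        if k>1:
            # component nearest c
            best=min(range(1,k),key=lambda j:(np.hypot(*(Q[l.ravel()==j][:,:2].mean(0)-c)) if st[j,4]>80 else 9))
            q=Q[l.ravel()==best]; r=cv2.minAreaRect(q[:,:2].astype(np.float32)); g=q[q[:,2]>.024]
            print("se",c,len(q),r,"z",np.percentile(q[:,2],[50,98]).round(4),"grip",len(g),cv2.minAreaRect(g[:,:2].astype(np.float32)) if len(g)>5 else "")
E
```

```text
scene
knob top 57 [ 0.5637 -0.164   0.116 ] [0.021 0.022 0.009]
rim bbox 640 ((0.509419858455658, -0.14359663426876068), 0.07585950195789337)
turntable 2816 ((0.5277003049850464, 0.01627269759774208), 0.1336696594953537)
blank top 1117 ((0.5368098616600037, 0.03961993008852005), (0.10796581953763962, 0.11340238153934479), 82.67633819580078)
housing 4439 ((0.5248023271560669, -0.046320825815200806), (0.41056737303733826, 0.22120264172554016), 82.02366638183594)
se (0.499, 0.371) 1031 ((0.4919118285179138, 0.37190762162208557), (0.055715736001729965, 0.16171865165233612), 68.77979278564453) z [0.008 0.033] grip 131 ((0.49042707681655884, 0.3716777563095093), (0.01495148055255413, 0.06151045858860016), 67.1123275756836)
se (0.338, 0.261) 330 ((0.3309066891670227, 0.260283499956131), (0.11288529634475708, 0.04196663945913315), 50.580482482910156) z [0.0067 0.0232] grip 4 
se (0.356, 0.493) 377 ((0.35263559222221375, 0.4950180649757385), (0.03724408894777298, 0.11587834358215332), 39.252445220947266) z [0.0067 0.0241] grip 10 ((0.35409286618232727, 0.4939885437488556), (0.0075808316469192
[... 584 characters left out ...]
79378128, 0.1884390413761139), 65.2914810180664) z [0.0104 0.0357] grip 95 ((0.4903613328933716, 0.36806520819664), (0.02696552872657776, 0.06158960983157158), 62.628841400146484)
se (0.338, 0.261) 336 ((0.3369975686073303, 0.2748441696166992), (0.16420163214206696, 0.0687708780169487), 62.456268310546875) z [0.0082 0.026 ] grip 15 ((0.3299848139286041, 0.25718408823013306), (0.03962837904691696, 0.01154384296387434), 48.00244140625)
se (0.356, 0.493) 297 ((0.3397025763988495, 0.49333029985427856), (0.100363589823246, 0.16006402671337128), 34.513999938964844) z [0.0076 0.0264] grip 15 ((0.35297539830207825, 0.4942858815193176), (0.010076871141791344, 0.043302781879901886), 33.32608413696289)
```

The scene picture shows the wheel at about (275,197), with its knob at (262,203) and the blank at (335,232). The 160 mm straightedge is at (453,292), with two smaller look-alikes at (438,228) and (517,272). The side picture shows the knob at (331,286). The housing and blank fits agree: axis (0.536, 0.038), yaw -8°, hub (0.508, -0.161), knob (0.562, -0.166). Next I move above the knob.

Call:
servo_tool(motion=[[0.5, -0.583, 0.585, 0, 0, 0, 0], [0.5, -0.583, 0.585, 0, 0, 0, 0], [0.5, -0.583, 0.585, 0, 0, 0, 0], [0.5, -0.583, 0.585, 0, 0, 0, 0], [0.5, -0.583, 0.585, 0, 0, 0, 0], [0.5, -0.583, 0.585, 0, 0, 0, 0], [0.5, -0.583, 0.585, 0, 0, 0, 0], [0.5, -0.583, 0.585, 0, 0, 0, 0], [0.5, -0.583, 0.585, 0, 0, 0, 0], [0.5, -0.583, 0.585, 0, 0, 0, 0], [0.5, -0.583, 0.585, 0, 0, 0, 0], [0.5, -0.583, 0.585, 0, 0, 0, 0], [0.5, -0.583, 0.585, 0, 0, 0, 0], [0.5, -0.583, 0.585, 0, 0, 0, 0], [0.5, -0.583, 0.585, 0, 0, 0, 0], [0.5, -0.583, 0.585, 0, 0, 0, 0], [0.5, -0.583, 0.585, 0, 0, 0, 0]], grip_force=40)

```text
clock: 3.12
position: [0.5625, -0.1644, 0.2086]
ee_rot: [0.821, 0.571, 0.0, -0.0]
ft_force: [0.1, -0.4, 0.1]
grip_width: 0.498
```

```bash
python3 - <<'E'
from h import *
o=monitor.get_obs(); print(o["clock"],o["position"],o["ee_rot"],o["joint_pos"].round(2))
im,d,K,W=shot("wrist"); cv2.imwrite("pics/w1.png",im); np.savez("w1.npz",im=im,d=d,K=K,W=W)
print(W[:3,3])
Q=cloud(d,K,W).reshape(-1,3)
def sel(x0,x1,y0,y1,z0,z1): return (Q[:,0]>x0)&(Q[:,0]<x1)&(Q[:,1]>y0)&(Q[:,1]<y1)&(Q[:,2]>z0)&(Q[:,2]<z1)
m=sel(.5,.65,-.22,-.1,.112,.123); print("knob",m.sum(),cv2.minEnclosingCircle(Q[m,:2].astype(np.float32)) if m.any() else "", Q[m].mean(0))
m=sel(.42,.59,-.25,-.08,.066,.078); q=Q[m]; 
A=np.c_[2*q[:,:2],np.ones(len(q))]
r=np.hypot(q[:,0]-.508,q[:,1]+.161); q=q[(r>.05)&(r<.068)]; print(len(q))
if len(q)>20: 
  e=cv2.fitEllipse(q[:,:2].astype(np.float32)); A=np.c_[2*q[:,:2],np.ones(len(q))]; s=np.linalg.lstsq(A,(q[:,:2]**2).sum(1),rcond=None)[0]; print("rim fit",s[:2],np.sqrt(s[2]+s[0]**2+s[1]**2),e)
E
```

```text
3.125 [ 0.56251098 -0.16436711  0.20860151] [ 8.21288433e-01  5.70512892e-01  4.94879755e-04 -3.24120653e-04] [-0.35  0.28  0.68  1.6  -0.18  1.33  1.57]
[ 0.49944463 -0.14015989  0.37543391]
knob 768 ((0.5615392923355103, -0.16398493945598602), 0.0125628262758255) [ 0.56025878 -0.16352183  0.11814566]
5100
rim fit [ 0.50709009 -0.15997245] 0.05540874729380095 ((0.5071040987968445, -0.15998168289661407), (0.11156709492206573, 0.11168764531612396), 32.01028823852539)
```

View pics/w1.png

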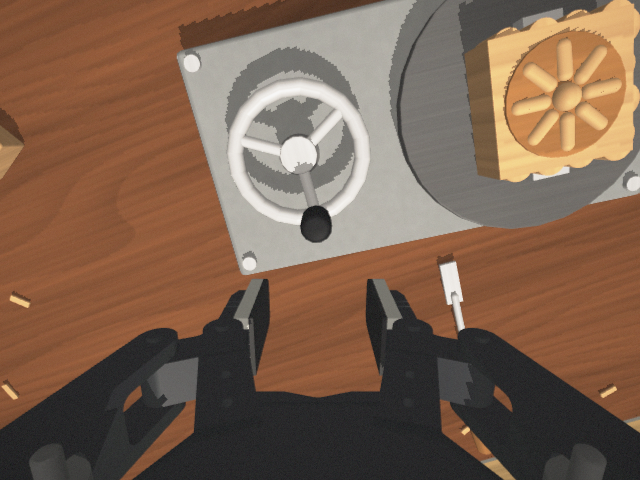

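The wrist picture shows the knob at (316,222) and the hub at (298,155). The knob is centred between the fingers. Now I descend and grip.

Call:
servo_tool(motion=[[0.5, 0, 0, 0.03, 0, 0, 0], [0.5, 0, 0, 0.06, 0, 0, 0], [0.5, 0, 0, 0.09, 0, 0, 0], [0.5, 0, 0.001, 0.11, 0, 0, 0], [0.5, 0, -0.001, 0.125, 0, 0, 0], [0.5, 0, -0.001, 0.125, 0, 0, 0], [0.1, 0, -0.001, 0.125, 0, 0, 0], [0.1, 0, -0.001, 0.125, 0, 0, 0], [0.1, 0, -0.001, 0.125, 0, 0, 0], [0.1, 0, -0.001, 0.125, 0, 0, 0]], grip_force=40)

```text
clock: 4.42
position: [0.5623, -0.1659, 0.0845]
ee_rot: [0.822, 0.57, 0.001, 0.001]
ft_force: [-1.3, 0.8, 7.7]
grip_width: 0.258
```

```bash
python3 - <<'E'
from h import *
o=monitor.get_obs(); p=o["position"]; print(o["clock"],p,o["ft_force"],o["grip_width"])
T=T_tool(); h=np.array([.5071,-.16,p[2]])
v=p-h; r=np.hypot(v[0],v[1]); print(r,np.degrees(np.arctan2(v[1],v[0])))
for a in np.arange(15,361,15):
    w=R.from_euler('z',-a,degrees=True).apply(v)-v
    print(a,(T[:3,:3].T@w).round(4)[:2].tolist())
E
```

```text
4.425 [ 0.56230409 -0.16587783  0.08451978] [-1.32567201  0.7635705   7.68409307] 0.2575569532151275
0.05551612549257172 -6.077638866248105
15 [-0.0144, 0.0018]
30 [-0.0287, -0.0003]
45 [-0.0421, -0.0059]
60 [-0.0535, -0.0149]
75 [-0.0622, -0.0264]
90 [-0.0676, -0.0399]
105 [-0.0694, -0.0543]
120 [-0.0674, -0.0686]
135 [-0.0617, -0.0819]
150 [-0.0528, -0.0934]
165 [-0.0412, -0.1021]
180 [-0.0278, -0.1075]
195 [-0.0134, -0.1093]
210 [0.001, -0.1072]
225 [0.0143, -0.1016]
240 [0.0257, -0.0927]
255 [0.0344, -0.0811]
270 [0.0399, -0.0676]
285 [0.0416, -0.0532]
300 [0.0396, -0.0389]
315 [0.0339, -0.0256]
330 [0.025, -0.0141]
345 [0.0134, -0.0054]
360 [0.0, -0.0]
```

Call:
servo_tool(motion=[[0.1, -0.007, 0.001, 0, 0, 0, 0], [0.1, -0.0144, 0.0018, 0, 0, 0, 0], [0.1, -0.0287, -0.0003, 0, 0, 0, 0], [0.1, -0.0421, -0.0059, 0, 0, 0, 0], [0.1, -0.0535, -0.0149, 0, 0, 0, 0], [0.1, -0.0622, -0.0264, 0, 0, 0, 0], [0.1, -0.0676, -0.0399, 0, 0, 0, 0], [0.1, -0.0694, -0.0543, 0, 0, 0, 0], [0.1, -0.0694, -0.0543, 0, 0, 0, 0]])

```text
clock: 5.55
position: [0.4859, -0.2118, 0.0844]
ee_rot: [0.822, 0.569, 0.001, 0.0]
ft_force: [-1.9, 1.6, 10.1]
grip_width: 0.261
```

```bash
python3 - <<'E'
from h import *
o=monitor.get_obs(); p=o["position"]; print(o["clock"],p,o["ft_force"],o["torque"],o["grip_width"])
v=p[:2]-[.5071,-.16]; print(np.hypot(*v),np.degrees(np.arctan2(v[1],v[0])))
im,d,K,W=shot("wrist"); cv2.imwrite("pics/w2.png",im[::2,::2])
im,d,K,W=shot("side"); cv2.imwrite("pics/s2.png",im[200:380,200:420])
E
```

```text
5.55 [ 0.48591524 -0.21175089  0.08442653] [-1.86611501  1.63412855 10.06998617] [ 0.32414877  0.37902416 -0.02493573] 0.261323666307366
0.05591912256569717 -112.26224646482284
```

View pics/w2.png

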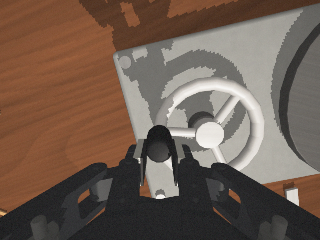

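The knob follows. I continue to the full 360°.

Call:
servo_tool(motion=[[0.1, 0.002, -0.0143, 0, 0, 0, 0], [0.1, 0.0077, -0.0276, 0, 0, 0, 0], [0.1, 0.0166, -0.0391, 0, 0, 0, 0], [0.1, 0.0282, -0.0478, 0, 0, 0, 0], [0.1, 0.0416, -0.0532, 0, 0, 0, 0], [0.1, 0.056, -0.055, 0, 0, 0, 0], [0.1, 0.0704, -0.0529, 0, 0, 0, 0], [0.1, 0.0837, -0.0473, 0, 0, 0, 0], [0.1, 0.0951, -0.0384, 0, 0, 0, 0], [0.1, 0.1038, -0.0268, 0, 0, 0, 0], [0.1, 0.1093, -0.0133, 0, 0, 0, 0], [0.1, 0.111, 0.0011, 0, 0, 0, 0], [0.1, 0.109, 0.0154, 0, 0, 0, 0], [0.1, 0.1033, 0.0287, 0, 0, 0, 0], [0.1, 0.0944, 0.0402, 0, 0, 0, 0], [0.1, 0.0828, 0.0489, 0, 0, 0, 0], [0.1, 0.0694, 0.0543, 0, 0, 0, 0], [0.1, 0.0694, 0.0543, 0, 0, 0, 0], [0.1, 0.0694, 0.0543, 0, 0, 0, 0]])

```text
clock: 8.02
position: [0.562, -0.1674, 0.0845]
ee_rot: [0.822, 0.569, 0.001, 0.001]
ft_force: [1.5, -3.0, 6.3]
grip_width: 0.256
```

Call:
servo_tool(motion=[[0.3, 0, 0, 0, 0, 0, 0], [0.5, 0, 0, 0, 0, 0, 0], [0.5, 0, 0, 0, 0, 0, 0], [0.5, 0, 0, -0.02, 0, 0, 0], [0.5, 0, 0, -0.06, 0, 0, 0], [0.5, 0, 0, -0.1, 0, 0, 0], [0.5, 0, 0, -0.125, 0, 0, 0], [0.5, 0, 0, -0.125, 0, 0, 0]])

```text
clock: 9.02
position: [0.5627, -0.1663, 0.2116]
ee_rot: [0.822, 0.569, 0.002, 0.001]
ft_force: [-0.5, -1.0, -0.2]
grip_width: 0.499
```

```bash
cat > knob.py <<'E'
from h import *
import sys
o=monitor.get_obs(); print(o["clock"],o["position"])
im,d,K,W=shot("wrist"); cv2.imwrite(f"pics/{sys.argv[1]}.png",im); np.savez(sys.argv[1]+".npz",im=im,d=d,K=K,W=W)
Q=cloud(d,K,W).reshape(-1,3)
def sel(x0,x1,y0,y1,z0,z1): return (Q[:,0]>x0)&(Q[:,0]<x1)&(Q[:,1]>y0)&(Q[:,1]<y1)&(Q[:,2]>z0)&(Q[:,2]<z1)
m=sel(.45,.65,-.23,-.09,.112,.123); c,r=cv2.minEnclosingCircle(Q[m,:2].astype(np.float32)); print("knob",c,r, np.degrees(np.arctan2(c[1]+.16,c[0]-.5071)))
m=sel(.4,.7,-.04,.12,.096,.105); print("blank",m.sum(),cv2.minAreaRect(Q[m,:2].astype(np.float32)))
E
python3 knob.py w3
```

```text
9.025 [ 0.5626969  -0.16625372  0.21164198]
knob (0.5612683296203613, -0.16604498028755188) 0.01254783384501934 -6.367645448296492
blank 10224 ((0.5379773378372192, 0.038120683282613754), (0.11264154314994812, 0.10664137452840805), 82.25768280029297)
```

Call:
servo_tool(motion=[[0.5, 0.177, -0.144, -0.04, 0, 0, 0], [0.5, 0.177, -0.144, -0.04, 0, 0, 0], [0.5, 0.177, -0.144, -0.04, 0, 0, 0], [0.5, 0.177, -0.144, -0.04, 0, 0, 0], [0.5, 0.177, -0.144, -0.04, 0, 0, 0], [0.5, 0.177, -0.144, -0.04, 0, 0, 0], [0.5, 0.177, -0.144, -0.04, 0, 0, 0]])

```text
clock: 9.95
position: [0.4889, 0.0492, 0.2479]
ee_rot: [0.823, 0.569, -0.0, 0.0]
ft_force: [-0.4, 0.5, -0.6]
grip_width: 0.498
```

```bash
cat > face.py <<'E'
from h import *
import sys
o=monitor.get_obs(); print(o["clock"],o["position"],o["ee_rot"])
im,d,K,W=shot("wrist"); cv2.imwrite(f"pics/{sys.argv[1]}.png",im); np.savez(sys.argv[1]+".npz",im=im,d=d,K=K,W=W)
Q=cloud(d,K,W).reshape(-1,3)
def sel(x0,x1,y0,y1,z0,z1): return (Q[:,0]>x0)&(Q[:,0]<x1)&(Q[:,1]>y0)&(Q[:,1]<y1)&(Q[:,2]>z0)&(Q[:,2]<z1)
m=sel(.45,.52,-.02,.1,.07,.098); q=Q[m,:2]; print("face pts",len(q))
for it in range(4):
    c=q.mean(0); u,s,vt=np.linalg.svd(q-c,full_matrices=False); r=(q-c)@vt[1]; q=q[np.abs(r)<max(.0015,2*np.median(np.abs(r)))]
t=(q-c)@vt[0]; a=np.degrees(np.arctan2(vt[0][1],vt[0][0])); print("line",len(q),c,"ang",a%180,"std",r.std(),"ends",c+np.outer([t.min(),t.max()],vt[0]))
n=vt[1]*np.sign((c-[.5365,.038])@vt[1]); print("normal",n,"dist axis",(c-[.5365,.038])@n)
m=sel(.4,.7,-.06,.14,.096,.105); print("blank",m.sum(),cv2.minAreaRect(Q[m,:2].astype(np.float32)))
m=sel(.38,.7,-.11,.18,.059,.066); print("table z",np.median(Q[m,2]))
E
python3 face.py w4
```

```text
9.95 [0.48893408 0.04916781 0.24793296] [ 8.22569869e-01  5.68663864e-01 -4.68974551e-04  5.74576801e-06]
face pts 574
line 546 [0.48559152 0.04621039] ang 82.30000687867054 std 0.0001303362737635939 ends [[ 0.49213784  0.09462805]
 [ 0.47877797 -0.00418379]]
normal [-0.99098322  0.13398607] dist axis 0.051549522008600586
blank 4896 ((0.5379805564880371, 0.03797771409153938), (0.11077674478292465, 0.10680215805768967), 82.19037628173828)
table z 0.06331210666020659
```

View pics/w4.png

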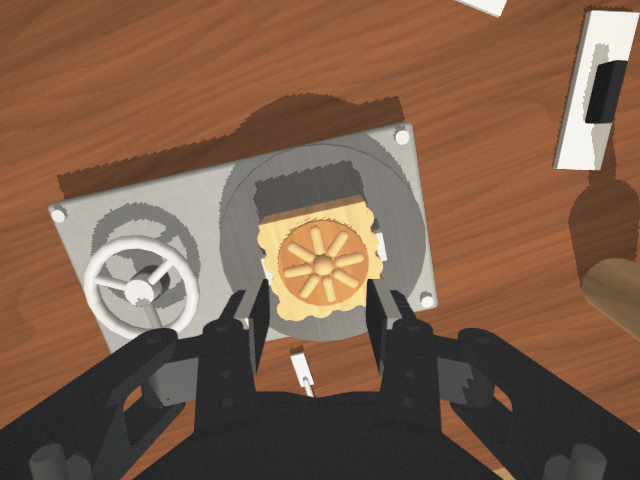

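The wrist picture shows the planed, unscalloped face towards the robot, between about (258,222) and (370,203). The dogs, at (268,268) and (382,245), sit on the side faces, out of the bar's way. Face fit: middle (0.4855, 0.0452), direction 82.3°, length 99.7 mm. I move to the straightedge.

Call:
servo_tool(motion=[[0.5, 0.302, -0.081, 0, 0, 0, 0], [0.5, 0.302, -0.081, 0, 0, 0, 0], [0.5, 0.302, -0.081, 0, 0, 0, 0], [0.5, 0.302, -0.081, 0, 0, 0, 0], [0.5, 0.302, -0.081, 0, 0, 0, 0], [0.5, 0.302, -0.081, 0, 0, 0, 0], [0.5, 0.302, -0.081, 0, 0, 0, 0], [0.5, 0.302, -0.081, 0, 0, 0, 0]])

```text
clock: 11.0
position: [0.5199, 0.3599, 0.2487]
ee_rot: [0.823, 0.568, 0.0, 0.0]
ft_force: [0.5, 0.3, 0.3]
grip_width: 0.505
```

```bash
python3 - <<'E'
from h import *
T=T_tool();o=monitor.get_obs(); print(o["clock"],o["position"],o["ee_rot"],o["joint_pos"].round(2))
im,d,K,W=shot("wrist"); cv2.imwrite("pics/w5.png",im); np.savez("w5.npz",im=im,d=d,K=K,W=W)
P=cloud(d,K,W); Q=P.reshape(-1,3)
m=(np.hypot(Q[:,0]-.491,Q[:,1]-.3718)<.1)&(Q[:,2]>.004)&(Q[:,2]<.045)
k,l,st,_=cv2.connectedComponentsWithStats(m.reshape(480,640).astype(np.uint8)); j=1+np.argmax(st[1:,4]); q=Q[l.ravel()==j]
g=q[q[:,2]>.026]; b=q[q[:,2]<.013]
for n,x in(("all",q),("grip",g),("bar",b)): print(n,len(x),cv2.minAreaRect(x[:,:2].astype(np.float32)),np.median(x[:,2]))
print("tool x ang",np.degrees(np.arctan2(T[1,0],T[0,0])), np.unravel_index(np.flatnonzero(l.ravel()==j)[[0,-1]],(480,640)), st[j])
E
```

```text
11.0 [0.51994639 0.35989851 0.24872151] [8.22729035e-01 5.68433702e-01 1.53845912e-04 1.92687121e-04] [-0.92  0.33  0.32  1.4  -0.1   1.43  0.61]
all 6116 ((0.49003276228904724, 0.3730621039867401), (0.049992505460977554, 0.16019177436828613), 67.23272705078125) 0.00950264525758554
grip 713 ((0.489604115486145, 0.3732304871082306), (0.013965913094580173, 0.059249620884656906), 67.17091369628906) 0.03320729386698901
bar 5400 ((0.49003276228904724, 0.3730621039867401), (0.049992505460977554, 0.16019177436828613), 67.23272705078125) 0.009381993239925113
tool x ang 69.282153096879 (array([ 95, 237]), array([298, 335])) [ 295   95   49  143 6116]
```

Call:
servo_tool(motion=[[0.5, 0.0018, -0.0326, 0.05, 0, 0, 2.05], [0.5, 0.0018, -0.0326, 0.1, 0, 0, 2.05], [0.5, 0.0018, -0.0326, 0.15, 0, 0, 2.05], [0.5, 0.0018, -0.0326, 0.19, 0, 0, 2.05], [0.5, 0.0018, -0.0326, 0.215, 0, 0, 2.05], [0.5, 0.0018, -0.0326, 0.23, 0, 0, 2.05], [0.5, 0.0018, -0.0326, 0.2365, 0, 0, 2.05], [0.5, 0.0018, -0.0326, 0.2365, 0, 0, 2.05], [0.05, 0.0018, -0.0326, 0.2365, 0, 0, 2.05], [0.05, 0.0018, -0.0326, 0.2365, 0, 0, 2.05], [0.05, 0.0018, -0.0326, 0.2365, 0, 0, 2.05], [0.05, 0.0018, -0.0326, 0.2365, 0, 0, 2.05], [0.05, 0.0018, -0.0326, 0.2365, 0, 0, 2.05]], grip_force=60)

```text
clock: 12.68
position: [0.4892, 0.375, 0.012]
ee_rot: [0.832, 0.555, 0.0, -0.0]
ft_force: [0.1, 0.1, 0.1]
grip_width: 0.051
```

```bash
python3 -c "
from h import *
o=monitor.get_obs();T=T_tool();print(o['position'],o['ft_force'],o['torque'],o['grip_width'],np.degrees(np.arctan2(T[1,0],T[0,0])),T[:3,2])"
```

```text
[0.48919407 0.37497295 0.01196432] [0.06005508 0.12878104 0.09355256] [ 0.05008581 -0.06038452  0.00022017] 0.0505797221423228 67.39402425746829 [ 4.87369256e-05  1.30800622e-04 -9.99999990e-01]
```

Opening 0.05 equals the command, so the fingers may not be holding the 14 mm grip. I look before lifting.

```bash
python3 - <<'E'
from h import *
im,d,K,W=shot("wrist"); im2,_,_,_=shot("side")
a=im[100:480,120:520]; b=cv2.resize(im2[130:260,170:370],None,fx=1.9,fy=2.92)
cv2.imwrite("pics/w6.png",np.hstack([a,cv2.resize(b,(380,380))]))
o=monitor.get_obs();print(o['grip_width'],o['clock'])
E
```

```text
0.04783797493266185 12.775
```

View pics/w6.png

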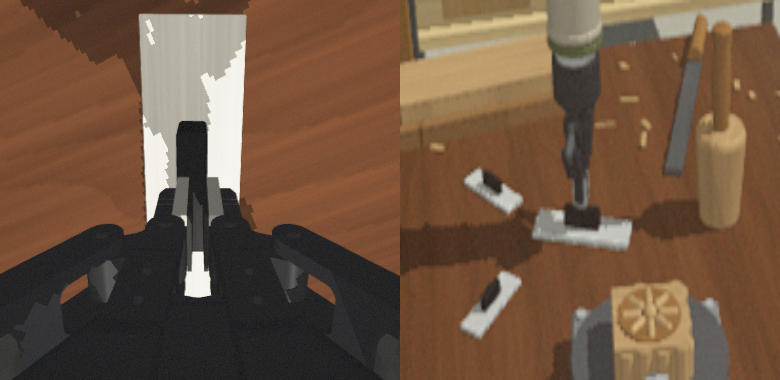

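The fingers straddle the black grip at (190,215) in the crop. I close fully to make sure of the hold, then lift.

Call:
servo_tool(motion=[[0, 0, 0, 0, 0, 0, 0], [0, 0, 0, 0, 0, 0, 0], [0, 0, 0, 0, 0, 0, 0], [0, 0, 0, -0.01, 0, 0, 0], [0, 0, 0, -0.03, 0, 0, 0], [0, 0, 0, -0.03, 0, 0, 0]], grip_force=70)

```text
clock: 13.52
position: [0.4905, 0.376, 0.0447]
ee_rot: [0.832, 0.555, 0.002, -0.0]
ft_force: [1.0, 0.7, 1.0]
grip_width: -0.003
```

```bash
python3 -c "
from h import *
T=T_tool();o=monitor.get_obs();print(o['position'],o['ft_force'],o['torque'],o['grip_width'],np.degrees(np.arctan2(T[1,0],T[0,0])))
im,d,K,W=shot('wrist'); P=cloud(d,K,W)
L=(P-T[:3,3])@T[:3,:3]
q=L[100:300,200:400].reshape(-1,3); m=(np.abs(q[:,2]-.004)<.008)&(np.abs(q[:,0])<.04); q=q[m]
print(len(q),cv2.minAreaRect(q[:,:2].astype(np.float32)),np.median(q[:,2]), q.min(0),q.max(0))
A=np.c_[q[:,:2],np.ones(len(q))];print(np.linalg.lstsq(A,q[:,2],rcond=None)[0])
"
```

```text
[0.49054541 0.37599437 0.04470079] [0.9563718  0.71970183 1.02604655] [0.01104241 0.01043943 0.03657838] -0.0033693160229733934 67.38720130693129
1244 ((-0.003149626776576042, -0.008826186880469322), (0.04125349968671799, 0.013364171609282494), 89.75627899169922) 0.011326831453294366 [-0.0098569  -0.02945084  0.00894721] [0.00358783 0.01182385 0.01199895]
[-0.00094133  0.00170484  0.01128083]
```

The fingers shut fully with no load and the bar stayed on the bench, so the grasp failed. I open, rise and look.

Call:
servo_tool(motion=[[0, 0, 0, -0.03, 0, 0, 0], [0, 0, -0.0, -0.06, 0, 0, 0], [0.3, 0, 0.02, -0.1, 0, 0, 0], [0.5, 0, 0.03, -0.12, 0, 0, 0], [0.5, 0, 0.03, -0.12, 0, 0, 0]])

```text
clock: 14.2
position: [0.5181, 0.3632, 0.1632]
ee_rot: [0.832, 0.554, 0.001, -0.0]
ft_force: [0.2, 0.6, -0.8]
grip_width: 0.498
```

```bash
cat > bar.py <<'E'
from h import *
import sys
T=T_tool();o=monitor.get_obs(); print(o["clock"],o["position"],o["ee_rot"],o["grip_width"])
im,d,K,W=shot("wrist"); cv2.imwrite(f"pics/{sys.argv[1]}.png",im); np.savez(sys.argv[1]+".npz",im=im,d=d,K=K,W=W)
P=cloud(d,K,W); Q=P.reshape(-1,3)
m=(np.hypot(Q[:,0]-.491,Q[:,1]-.3718)<.1)&(Q[:,2]>.004)&(Q[:,2]<.045)
k,l,st,_=cv2.connectedComponentsWithStats(m.reshape(480,640).astype(np.uint8)); j=1+np.argmax(st[1:,4]); q=Q[l.ravel()==j]
g=q[q[:,2]>.026]; b=q[q[:,2]<.013]
for n,x in(("all",q),("grip",g),("bar",b)): print(n,len(x),cv2.minAreaRect(x[:,:2].astype(np.float32)),np.median(x[:,2]))
print("tool x ang",np.degrees(np.arctan2(T[1,0],T[0,0])))
L=(q-T[:3,3])@T[:3,:3]; print("grip tool xy range",L[q[:,2]>.026].min(0),L[q[:,2]>.026].max(0))
for z0 in range(10,36,4):
    s=L[(q[:,2]>z0/1e3)&(q[:,2]<(z0+4)/1e3)]
    if len(s): print(z0,len(s),s[:,0].min().round(4),s[:,0].max().round(4),s[:,1].min().round(4),s[:,1].max().round(4))
E
python3 bar.py w7
```

```text
14.2 [0.51813939 0.36319661 0.16322783] [ 8.32364355e-01  5.54227178e-01  1.34672508e-03 -4.21697420e-05] 0.4975414439213604
all 9600 ((0.4901311695575714, 0.37357068061828613), (0.051245562732219696, 0.1600642204284668), 67.22286987304688) 0.00949279268353978
grip 1125 ((0.4898327589035034, 0.3731694519519806), (0.01334434188902378, 0.059551797807216644), 66.69568634033203) 0.03324110468651681
bar 8474 ((0.4901311695575714, 0.37357068061828613), (0.051245562732219696, 0.1600642204284668), 67.22286987304688) 0.009368999555502577
tool x ang 67.31516489493116
grip tool xy range [-0.00884522 -0.05990123  0.12748888] [ 0.00493189 -0.00036992  0.13302235]
10 1654 -0.0271 0.0227 -0.1098 0.0495
22 1 -0.0078 -0.0078 -0.0597 -0.0597
30 948 -0.0088 0.0049 -0.0599 -0.0004
34 177 -0.0079 0.0042 -0.0584 -0.0021
```

View pics/w7.png

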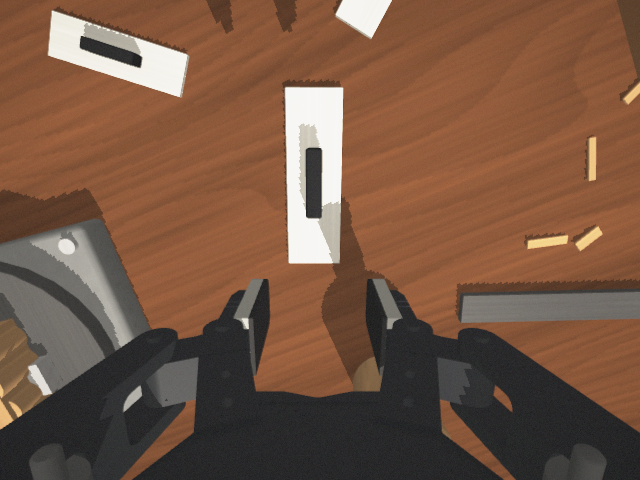

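The picture shows the bar untouched: grip at (314,183), bar from (285,87) to (342,263). I retry slightly lower and better centred, watching the opening in stages.

Call:
servo_tool(motion=[[0.5, -0.0015, -0.03, 0.05, 0, 0, 0], [0.5, -0.0015, -0.03, 0.1, 0, 0, 0], [0.45, -0.0015, -0.03, 0.13, 0, 0, 0], [0.4, -0.0015, -0.03, 0.145, 0, 0, 0], [0.4, -0.0015, -0.03, 0.1535, 0, 0, 0], [0.4, -0.0015, -0.03, 0.1535, 0, 0, 0], [0.25, -0.0015, -0.03, 0.1535, 0, 0, 0], [0.2, -0.0015, -0.03, 0.1535, 0, 0, 0], [0.2, -0.0015, -0.03, 0.1535, 0, 0, 0]], grip_force=30)

```text
clock: 15.38
position: [0.4888, 0.3738, 0.0089]
ee_rot: [0.832, 0.555, 0.0, -0.0]
ft_force: [-0.0, 0.1, 0.0]
grip_width: 0.201
```

Call:
servo_tool(motion=[[0.1, 0, 0, 0, 0, 0, 0], [0.1, 0, 0, 0, 0, 0, 0]])

```text
clock: 15.62
position: [0.4888, 0.3736, 0.0088]
ee_rot: [0.832, 0.555, 0.0, -0.0]
ft_force: [-1.0, -0.4, 5.0]
grip_width: 0.128
```

Call:
servo_tool(motion=[[0.04, 0, 0, 0, 0, 0, 0], [0.04, 0, 0, 0, 0, 0, 0]])

```text
clock: 15.88
position: [0.4888, 0.3737, 0.0088]
ee_rot: [0.832, 0.555, 0.0, -0.0]
ft_force: [-1.4, -1.0, 6.3]
grip_width: 0.125
```

```bash
python3 - <<'E'
from h import *
T=T_tool();im,d,K,W=shot("wrist"); cv2.imwrite("pics/w8.png",cv2.resize(im[150:450,200:440],None,fx=2,fy=2))
L=(cloud(d,K,W)-T[:3,3])@T[:3,:3]; q=L.reshape(-1,3)
print(T[:3,3])
# points between fingers near TCP: profile vs z
for z in np.arange(-.045,.012,.005):
    s=q[(abs(q[:,2]-z)<.0025)&(abs(q[:,0])<.04)&(abs(q[:,1])<.012)]
    if len(s): print(z.round(3),len(s),np.sort(np.r_[s[s[:,0]<0][:,0].max(initial=-9),s[s[:,0]>=0][:,0].min(initial=9)]).round(4))
E
```

```text
[0.48882573 0.37365895 0.00884779]
-0.045 421 [-0.0043  0.0064]
-0.04 406 [-0.0043  0.0064]
-0.035 318 [-0.0043  0.0065]
-0.03 271 [-0.0043  0.0064]
-0.025 1236 [-0.      0.0004]
-0.02 9 [-0.0058  0.0013]
-0.005 2 [-9.      0.0134]
-0.0 2017 [-0.0072  0.0094]
0.005 1032 [-0.0249  0.027 ]
0.01 1162 [-0.0252  0.0271]
```

View pics/w8.png

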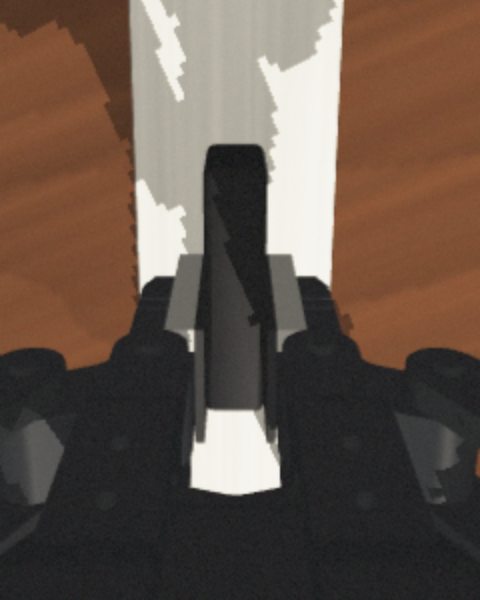

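The pads now stop on the 14 mm grip at opening 0.125; the crop shows the grip clamped between them. I firm up moderately and lift.

Call:
servo_tool(motion=[[0.04, 0, 0, 0, 0, 0, 0], [0.04, 0, 0, 0, 0, 0, 0], [0.04, 0, 0, -0.005, 0, 0, 0], [0.04, 0, 0, -0.01, 0, 0, 0], [0.04, 0, 0, -0.02, 0, 0, 0], [0.04, 0, 0, -0.02, 0, 0, 0]], grip_force=40)

```text
clock: 16.68
position: [0.4891, 0.3738, 0.0294]
ee_rot: [0.832, 0.555, 0.001, -0.0]
ft_force: [0.3, 0.1, -0.1]
grip_width: 0.041
```

```bash
cat > held.py <<'E'
from h import *
T=T_tool();o=monitor.get_obs();print(o["clock"],o['position'],o['ft_force'],o['torque'],o['grip_width'],np.degrees(np.arctan2(T[1,0],T[0,0])),T[:3,2])
im,d,K,W=shot('wrist'); L=(cloud(d,K,W)-T[:3,3])@T[:3,:3]
q=L.reshape(-1,3); q=q[(q[:,1]<-.025)&(q[:,1]>-.1)&(abs(q[:,0])<.035)&(q[:,2]<.012)&(q[:,2]>-.012)]
print("bar top pts",len(q),"z",np.median(q[:,2]),"xy",q.min(0),q.max(0))
if len(q)>50:
    r=q[abs(q[:,0])<.022]; print("plane",np.linalg.lstsq(np.c_[r[:,:2],np.ones(len(r))],r[:,2],rcond=None)[0])
    ys=np.arange(-.075,-.03,.003); e=np.array([[q[abs(q[:,1]-y)<.0015][:,0].min(),q[abs(q[:,1]-y)<.0015][:,0].max()] for y in ys])
    print("edges ",e.mean(0),"mid",e.mean(),"slope deg",np.degrees(np.polyfit(ys,e[:,0],1)[0]),np.degrees(np.polyfit(ys,e[:,1],1)[0]))
E
python3 held.py
```

```text
16.675 [0.48908207 0.37382187 0.02937885] [ 0.26592504  0.07257497 -0.06120044] [ 0.02877962 -0.03549226 -0.00448481] 0.041478365716442776 67.38786034789511 [ 1.02268082e-03  9.62625848e-04 -9.99999014e-01]
bar top pts 408 z -0.0029767976364111466 xy [-0.00772433 -0.02940851 -0.00557661] [ 0.00604448 -0.02500303  0.01198368]
plane [ 0.03481185 -2.30302642 -0.06441425]Traceback (most recent call last):
  File "held.py", line 8, in <module>
    ys=np.arange(-.075,-.03,.003); e=np.array([[q[abs(q[:,1]-y)<.0015][:,0].min(),q[abs(q[:,1]-y)<.0015][:,0].max()] for y in ys])
                                                ~~~~~~~~~~~~~~~~~~~~~~~~~~~~~~~^^
    return umr_minimum(a, axis, None, out, keepdims, initial, where)
ValueError: zero-size array to reduction operation minimum which has no identity
```

The fingers slipped off again when the force went up. I retry at the force that held (30 N) and lift in small checked steps.

Call:
servo_tool(motion=[[0.4, 0, 0, 0, 0, 0, 0], [0.4, 0, 0, 0, 0, 0, 0], [0.4, 0, 0, 0.01, 0, 0, 0], [0.4, 0, 0, 0.02, 0, 0, 0], [0.25, 0, 0, 0.02, 0, 0, 0], [0.2, 0, 0, 0.02, 0, 0, 0], [0.1, 0, 0, 0.02, 0, 0, 0], [0.1, 0, 0, 0.02, 0, 0, 0], [0.1, 0, 0, 0.02, 0, 0, 0], [0.1, 0, 0, 0.02, 0, 0, 0]], grip_force=30)

```text
clock: 17.98
position: [0.4887, 0.3736, 0.0086]
ee_rot: [0.832, 0.555, 0.0, -0.0]
ft_force: [0.2, -0.7, 0.9]
grip_width: 0.129
```

Call:
servo_tool(motion=[[0.1, 0, 0, -0.001, 0, 0, 0], [0.1, 0, 0, -0.002, 0, 0, 0], [0.1, 0, 0, -0.003, 0, 0, 0]])

```text
clock: 18.35
position: [0.4885, 0.3736, 0.0114]
ee_rot: [0.832, 0.555, -0.0, -0.0]
ft_force: [-0.3, -0.0, -2.0]
grip_width: 0.131
```

Call:
servo_tool(motion=[[0.1, 0, 0, -0.002, 0, 0, 0], [0.1, 0, 0, -0.004, 0, 0, 0], [0.1, 0, 0, -0.005, 0, 0, 0]])

```text
clock: 18.73
position: [0.4887, 0.3736, 0.0166]
ee_rot: [0.832, 0.555, 0.0, -0.0]
ft_force: [0.4, -0.3, -1.9]
grip_width: 0.131
```

Held now: the force reads about -2 N, which matches the bar's weight. I lift on.

Call:
servo_tool(motion=[[0.1, 0, 0, -0.005, 0, 0, 0], [0.1, 0, 0, -0.015, 0, 0, 0], [0.1, 0, 0, -0.03, 0, 0, 0], [0.1, 0, 0, -0.05, 0, 0, 0], [0.1, 0, 0, -0.075, 0, 0, 0], [0.1, 0, 0, -0.1, 0, 0, 0], [0.1, 0, 0, -0.125, 0, 0, 0], [0.1, 0, 0, -0.14, 0, 0, 0], [0.1, 0, 0, -0.145, 0, 0, 0], [0.1, 0, 0, -0.145, 0, 0, 0]])

```text
clock: 19.98
position: [0.4885, 0.3735, 0.1612]
ee_rot: [0.832, 0.555, -0.0, -0.0]
ft_force: [-0.3, 0.4, -2.5]
grip_width: 0.132
```

```bash
python3 held.py
```

```text
19.975 [0.48845749 0.37347824 0.1611978 ] [-0.28967929  0.35046786 -2.4970384 ] [-0.01015518  0.04866888 -0.03631368] 0.13245861552976235 67.3942742561261 [-2.65548864e-04 -7.26353992e-05 -9.99999962e-01]
bar top pts 12153 z -0.0007783599084338414 xy [-0.02408371 -0.07871707 -0.01196262] [ 0.02609326 -0.02500329  0.00225185]
plane [ 0.0008573  -0.00668119 -0.00121483]
edges  [-0.02385358  0.02586719] mid 0.001006809808499297 slope deg 0.09408970140117542 -0.2739322409956076
```

Held flat: tilt is negligible, and the underside is 8.6 mm below the TCP. I carry it beside the face at height, turning -105° to keep the last joint well inside its range.

Call:
servo_tool(motion=[[0.1, -0.015, 0.004, 0, 0, 0, -5], [0.1, -0.045, 0.0114, 0, 0, 0, -15], [0.1, -0.08, 0.02, 0, 0, 0, -25], [0.1, -0.115, 0.029, 0, 0, 0, -35], [0.1, -0.15, 0.038, 0, 0, 0, -45], [0.1, -0.185, 0.047, 0, 0, 0, -55], [0.1, -0.22, 0.056, 0, 0, 0, -65], [0.1, -0.25, 0.063, 0, 0, 0, -75], [0.1, -0.28, 0.071, 0, 0, 0, -85], [0.1, -0.3, 0.076, 0, 0, 0, -95], [0.1, -0.312, 0.079, 0, 0, 0, -102], [0.1, -0.3158, 0.08, 0, 0, 0, -104.9], [0.1, -0.3158, 0.08, 0, 0, 0, -104.9], [0.1, -0.3158, 0.08, 0, 0, 0, -104.9]])

```text
clock: 21.78
position: [0.4422, 0.0513, 0.1656]
ee_rot: [0.074, 0.997, 0.0, 0.004]
ft_force: [0.1, 0.4, -1.3]
grip_width: 0.132
```

```bash
python3 held.py; cat > rel.py <<'E'
from h import *
import sys
o=monitor.get_obs(); print("j",o["joint_pos"].round(2))
n=np.array([-.99098,.13399]); fm=np.array([.48546,.0452])
print("TCP dist from face",(o["position"][:2]-fm)@n,"along",(o["position"][:2]-fm)@[.134,.991])
im,d,K,W=shot("wrist"); cv2.imwrite(f"pics/{sys.argv[1]}.png",im); Q=cloud(d,K,W).reshape(-1,3)
m=(Q[:,0]>.44)&(Q[:,0]<.53)&(Q[:,1]>-.03)&(Q[:,1]<.11)&(Q[:,2]>.07)&(Q[:,2]<.099); q=Q[m,:2]; print("face pts",len(q))
if len(q)>30:
    s=(q-fm)@n; q=q[abs(s)<.004]; s=(q-fm)@n; print("face offset",len(q),s.mean(),s.std(),"slope deg",np.degrees(np.polyfit((q-fm)@[.134,.991],s,1)[0]))
E
python3 rel.py w9
```

```text
21.775 [0.44222343 0.05128964 0.16558473] [ 0.12812914  0.42101543 -1.25723431] [-0.00144547  0.04605428  0.01450924] 0.1321958599517986 171.5424436390962 [ 8.80827634e-03 -1.63236708e-04 -9.99961193e-01]
bar top pts 12080 z -0.0008702342519328078 xy [-0.02541606 -0.0782143  -0.01198656] [ 0.02477294 -0.02502285  0.00178851]
plane [ 0.00144715 -0.00790995 -0.00137002]
edges  [-0.02522498  0.02450661] mid -0.00035918928363079506 slope deg 0.27979864345947 0.21687795149933545
j [-1.42 -0.24  1.1   2.02  0.23  1.24  2.59]
TCP dist from face 0.04495683888222365 along 0.0003876123201932224
face pts 1591
face offset 1003 0.00031744938042588055 0.00038357790592794905 slope deg 0.14500001347961056
```

The last joint is at 2.59, next to its 2.6 limit: I had its sign wrong. I turn the bar the other way by 180°; it clears everything at this height.

Call:
servo_tool(motion=[[0.1, 0, 0, 0, 0, 0, 5], [0.1, 0, 0, 0, 0, 0, 15], [0.1, 0, 0, 0, 0, 0, 25], [0.1, 0, 0, 0, 0, 0, 35], [0.1, 0, 0, 0, 0, 0, 45], [0.1, 0, 0, 0, 0, 0, 55], [0.1, 0, 0, 0, 0, 0, 65], [0.1, 0, 0, 0, 0, 0, 75], [0.1, 0, 0, 0, 0, 0, 85], [0.1, 0, 0, 0, 0, 0, 95], [0.1, 0, 0, 0, 0, 0, 105], [0.1, 0, 0, 0, 0, 0, 115], [0.1, 0, 0, 0, 0, 0, 125], [0.1, 0, 0, 0, 0, 0, 135], [0.1, 0, 0, 0, 0, 0, 145], [0.1, 0, 0, 0, 0, 0, 155], [0.1, 0, 0, 0, 0, 0, 165], [0.1, 0, 0, 0, 0, 0, 174], [0.1, 0, 0, 0, 0, 0, 179.5], [0.1, 0, 0, 0, 0, 0, 179.5]])

```text
clock: 24.38
position: [0.4421, 0.0513, 0.1656]
ee_rot: [0.998, -0.07, 0.004, 0.0]
ft_force: [-0.2, -0.2, -2.1]
grip_width: 0.132
```

```bash
python3 held.py; python3 rel.py w10
```

```text
24.375 [0.44211637 0.05130045 0.1656441 ] [-0.17448291 -0.19251182 -2.14359168] [0.00803168 0.02468981 0.04118787] 0.13224818183227152 -8.057933670052057 [ 0.00892335 -0.00131488 -0.99995932]
bar top pts 12307 z -0.0008329989100441552 xy [-0.02439542 -0.07992507 -0.01199789] [ 0.02587453 -0.02500941  0.00133821]
plane [ 0.0014643  -0.00683445 -0.00128239]
edges  [-0.02410447  0.02559143] mid 0.000743480578754813 slope deg 0.10541731849802471 -0.2716037930408504
j [-0.99 -0.11  0.74  2.01  0.08  1.21 -0.42]
TCP dist from face 0.04373184307696532 along 0.00022747389244097898
face pts 1251
face offset 938 -2.026061768513769e-05 0.0002961831255864741 slope deg -0.09396316904569811
```

Call:
servo_tool(motion=[[0.1, 0.004, 0, 0.003, 0, -0.25, -0.18], [0.1, 0.015, 0, 0.01, 0, -0.5, -0.36], [0.1, 0.015, 0, 0.03, 0, -0.5, -0.36], [0.1, 0.015, 0, 0.05, 0, -0.5, -0.36], [0.1, 0.015, 0, 0.07, 0, -0.5, -0.36], [0.1, 0.015, 0, 0.082, 0, -0.5, -0.36], [0.1, 0.015, 0, 0.085, 0, -0.5, -0.36], [0.1, 0.015, 0, 0.085, 0, -0.5, -0.36]])

```text
clock: 25.48
position: [0.4582, 0.0494, 0.0815]
ee_rot: [0.998, -0.067, 0.001, -0.0]
ft_force: [-0.1, 0.5, -2.0]
grip_width: 0.128
```

```bash
python3 held.py; python3 rel.py w11
```

```text
25.475 [0.45822973 0.04942162 0.08151771] [-0.12145614  0.52484094 -2.04039758] [ 0.04379267 -0.00507299  0.05981426] 0.12787291440442283 -7.640937227593275 [ 1.24447770e-03  5.22438158e-04 -9.99999089e-01]
bar top pts 12854 z -0.0008402866411894214 xy [-0.02449747 -0.07988396 -0.01196491] [ 0.03497907 -0.02501007  0.01199551]
plane [ 0.00186594 -0.00670338 -0.00128745]
edges  [-0.02424816  0.02749004] mid 0.0016209434035608593 slope deg 0.05319616145461748 5.6997410118761795
j [-0.97  0.09  0.8   2.07 -0.08  1.01 -0.26]
TCP dist from face 0.02740672765995626 along 0.0006934296766315182
face pts 14294
face offset 1893 0.0008773742755525817 0.0015344556376592502 slope deg 0.65685091452478
```

Call:
servo_tool(motion=[[0.1, 0, 0, 0.004, 0, 0, 0], [0.1, 0, 0, 0.007, 0, 0, 0], [0.1, 0, 0, 0.009, 0, 0, 0], [0.1, 0, 0, 0.0095, 0, 0, 0], [0.1, 0, 0, 0.0095, 0, 0, 0]])

```text
clock: 26.2
position: [0.458, 0.0494, 0.0717]
ee_rot: [0.998, -0.067, 0.0, -0.0]
ft_force: [-1.1, -0.2, -2.3]
grip_width: 0.134
```

Call:
servo_tool(motion=[[0.1, 0.0005, 0, 0, 0, 0, 0], [0.1, 0.001, 0, 0, 0, 0, 0], [0.1, 0.001, 0, 0, 0, 0, 0]])

```text
clock: 26.58
position: [0.459, 0.0493, 0.0718]
ee_rot: [0.998, -0.067, 0.0, -0.0]
ft_force: [0.0, 0.3, -1.6]
grip_width: 0.131
```

Call:
servo_tool(motion=[[0.1, 0.0005, 0, 0, 0, 0, 0], [0.1, 0.0005, 0, 0, 0, 0, 0]])

```text
clock: 26.82
position: [0.4595, 0.0492, 0.0717]
ee_rot: [0.998, -0.067, 0.0, -0.0]
ft_force: [0.5, -0.2, -2.1]
grip_width: 0.131
```

Call:
servo_tool(motion=[[0.1, 0.0005, 0, 0, 0, 0, 0], [0.1, 0.0005, 0, 0, 0, 0, 0]])

```text
clock: 27.08
position: [0.46, 0.0492, 0.0718]
ee_rot: [0.998, -0.067, 0.0, -0.0]
ft_force: [0.4, -0.3, -2.5]
grip_width: 0.133
```

Call:
servo_tool(motion=[[0.1, 0.0005, 0, 0, 0, 0, 0], [0.1, 0.0005, 0, 0, 0, 0, 0]])

```text
clock: 27.32
position: [0.4603, 0.0492, 0.0717]
ee_rot: [0.998, -0.067, 0.0, -0.0]
ft_force: [-0.7, 0.5, -1.1]
grip_width: 0.13
```

Call:
servo_tool(motion=[[0.1, 0.0005, 0, 0, 0, 0, 0], [0.1, 0.0005, 0, 0, 0, 0, 0]])

```text
clock: 27.58
position: [0.4605, 0.0491, 0.0716]
ee_rot: [0.998, -0.067, 0.0, -0.0]
ft_force: [-4.2, 0.8, 0.9]
grip_width: 0.133
```

Call:
servo_tool(motion=[[0.1, 0.0003, 0, 0, 0, 0, 0], [0.1, 0.0003, 0, 0, 0, 0, 0]])

```text
clock: 27.82
position: [0.4607, 0.0491, 0.0716]
ee_rot: [0.998, -0.067, -0.0, -0.0]
ft_force: [-4.5, 0.3, 2.1]
grip_width: 0.134
```

Contact with the face is -4.5 N, 25 mm from the fitted face line as expected. Now I lower onto the table.

Call:
servo_tool(motion=[[0.1, 0, 0, 0.0005, 0, 0, 0], [0.1, 0, 0, 0.0005, 0, 0, 0]])

```text
clock: 28.08
position: [0.4607, 0.0491, 0.0711]
ee_rot: [0.998, -0.067, -0.0, -0.0]
ft_force: [-5.3, 1.4, 1.5]
grip_width: 0.13
```

Call:
servo_tool(motion=[[0.1, 0, 0, 0.0005, 0, 0, 0], [0.1, 0, 0, 0.0005, 0, 0, 0]])

```text
clock: 28.32
position: [0.4605, 0.0492, 0.0707]
ee_rot: [0.998, -0.067, -0.0, -0.0]
ft_force: [-6.8, 1.2, 4.5]
grip_width: 0.128
```

```bash
python3 held.py | head -2; python3 - <<'E'
from h import *
# yaw check: bar outer edge and face in one wrist picture; also bar top z both sides via side/scene depth
im,d,K,W=shot("side"); Q=cloud(d,K,W).reshape(-1,3)
n=np.array([-.99098,.13399]); t=np.array([.134,.991]); fm=np.array([.48546,.0452])
s=(Q[:,:2]-fm)@n; a=(Q[:,:2]-fm)@t
m=(s>.003)&(s<.06)&(abs(a)<.1)&(Q[:,2]>.065)&(Q[:,2]<.08)&(abs(a)>.035)
print(m.sum(), s[m].min() if m.any() else 0, s[m].max() if m.any() else 0,a[m].min(),a[m].max())
for lo,hi in((-.09,-.035),(.035,.09)):
    k=m&(a>lo)&(a<hi); print(lo,k.sum(),np.median(Q[k,2]))
im,d,K,W=shot("scene")
Q=cloud(d,K,W).reshape(-1,3);s=(Q[:,:2]-fm)@n; a=(Q[:,:2]-fm)@t
m=(s>.003)&(s<.06)&(abs(a)<.1)&(Q[:,2]>.065)&(Q[:,2]<.08)
for lo,hi in((-.09,-.035),(.035,.09)):
    k=m&(a>lo)&(a<hi); print(lo,k.sum(),np.median(Q[k,2]))
E
```

```text
28.325 [0.46053322 0.04916289 0.07069082] [-6.80462364  1.20426679  4.5471968 ] [0.18333143 1.67740866 0.02642376] 0.12837107540155346 -7.643521497565061 [-6.67930670e-04  8.29729923e-04 -9.99999433e-01]
bar top pts 15825 z -0.0006598963972014479 xy [-0.03142231 -0.09998549 -0.01199407] [ 0.03499384 -0.02500182  0.0103745 ]
277 0.0031327659379993115 0.05032952854942175 -0.0915730216851953 0.08232754521104385
-0.09 237 0.07215729237496893
0.035 39 0.07242644609475535
-0.09 124 0.07006857054946836
0.035 238 0.0695479071761379
```

Set down: z is 0.0707 against 0.0706 predicted, with light push and downward contact. I release with a narrow opening, since a finger sits between grip and blank, and rise.

Call:
servo_tool(motion=[[0.14, 0, 0, 0, 0, 0, 0], [0.17, 0, 0, 0, 0, 0, 0], [0.2, 0, 0, 0, 0, 0, 0], [0.2, 0, 0, 0, 0, 0, 0]])

```text
clock: 28.98
position: [0.4617, 0.049, 0.0709]
ee_rot: [0.998, -0.067, 0.001, -0.0]
ft_force: [-0.2, 0.8, -0.3]
grip_width: 0.202
```

Call:
servo_tool(motion=[[0.2, 0, 0, -0.001, 0, 0, 0], [0.2, 0, 0, -0.003, 0, 0, 0], [0.2, 0, 0, -0.006, 0, 0, 0], [0.2, 0, 0, -0.01, 0, 0, 0]])

```text
clock: 29.48
position: [0.4613, 0.049, 0.081]
ee_rot: [0.998, -0.067, 0.001, -0.0]
ft_force: [0.3, -0.4, 0.2]
grip_width: 0.202
```

Call:
servo_tool(motion=[[0.2, 0, 0, -0.015, 0, 0, 0], [0.2, 0, 0, -0.035, 0, 0, 0], [0.2, 0, 0, -0.07, 0, 0, 0], [0.2, -0.005, 0.02, -0.11, 0, 0, 0], [0.2, -0.01, 0.04, -0.15, 0, 0, 0], [0.2, -0.01, 0.05, -0.17, 0, 0, 0], [0.2, -0.01, 0.05, -0.17, 0, 0, 0], [0.2, -0.01, 0.05, -0.17, 0, 0, 0]])

```text
clock: 30.48
position: [0.4442, 0.001, 0.2503]
ee_rot: [0.998, -0.067, 0.0, -0.0]
ft_force: [-0.6, 0.2, 0.1]
grip_width: 0.203
```

```bash
python3 - <<'E'
from h import *
o=monitor.get_obs(); print(o["clock"],o["position"])
n=np.array([-.99098,.13399]); t=np.array([.134,.991]); fm=np.array([.48546,.0452])
im,d,K,W=shot("wrist"); cv2.imwrite("pics/w12.png",im)
Q=cloud(d,K,W).reshape(-1,3); s=(Q[:,:2]-fm)@n; a=(Q[:,:2]-fm)@t; z=Q[:,2]
f=(z>.075)&(z<.098)&(abs(s)<.006)&(abs(a)<.045); print("face",f.sum(),np.polyfit(a[f],s[f],1) if f.sum()>20 else "")
b=(z>.0665)&(z<.0745)&(s>-.005)&(s<.065)&(abs(a)<.11)
print("bar",b.sum(),cv2.minAreaRect(Q[b,:2].astype(np.float32)),"z lo/hi a",[np.median(z[b&(a*g>.05)]) for g in(-1,1)],"a",a[b].min(),a[b].max())
c=np.arange(-.07,.075,.005); e=[]
for x in c:
    k=b&(abs(a-x)<.0025); e.append((x,s[k].min(),s[k].max(),k.sum()) if k.sum()>5 else (x,np.nan,np.nan,0))
e=np.array(e); print(e.round(4)); g=~np.isnan(e[:,1])
g2=g&(abs(e[:,0])>.051)
print("outer",np.polyfit(e[g,0],e[g,2],1))
h=z[(z>.112)&(z<.123)&(abs(Q[:,0]-.56)<.05)&(abs(Q[:,1]+.165)<.05)]; print("knob pts",len(h))
for nm in("scene","side"):
    im2,d,K,W=shot(nm); Q=cloud(d,K,W).reshape(-1,3); m=(Q[:,2]>.108)&(Q[:,2]<.125)&(np.hypot(Q[:,0]-.507,Q[:,1]+.16)<.08); print(nm,"knob",Q[m].mean(0))
    cv2.imwrite(f"pics/{nm}12.png",im2)
    if nm=="scene":
        for th in ["mallet","gouge","offcut"]: 
            for r in models.boxes_of(nm,th)[:1]: print(th,(W@np.append(r["point"],1))[:3].round(3))
E
```

```text
30.475 [0.44422066 0.00097399 0.25032677]
face 256 [2.15786022e-04 6.76348647e-05]
bar 7673 ((0.460755854845047, 0.04945223778486252), (0.15956710278987885, 0.050315868109464645), 82.21388244628906) z lo/hi a [np.float64(0.07138574984630178), np.float64(0.07138723200599234)] a -0.07888424308469036 0.08068701752052232
[[-7.00e-02  7.00e-04  5.01e-02  2.38e+02]
 [-6.50e-02  8.00e-04  5.00e-02  2.31e+02]
 [-6.00e-02  9.00e-04  4.99e-02  2.20e+02]
 [-5.50e-02  1.00e-04  4.99e-02  2.37e+02]
 [-5.00e-02  2.00e-04  4.98e-02  2.48e+02]
 [-4.50e-02  2.00e-04  4.98e-02  2.50e+02]
 [-4.00e-02  6.00e-04  4.98e-02  2.48e+02]
 [-3.50e-02 -1.00e-04  4.97e-02  2.52e+02]
 [-3.00e-02  0.00e+00  4.96e-02  1.81e+02]
 [-2.50e-02  0.00e+00  4.96e-02  1.80e+02]
 [-2.00e-02 -0.00e+00  4.95e-02  1.77e+02]
 [-1.50e-02  2.00e-04  4.95e-02  1.74e+02]
 [-1.00e-02  3.00e-04  4.95e-02  1.78e+02]
 [-5.00e-03  5.00e-04  4.94e-02  2.04e+02]
 [ 0.00e+00 -1.00e-04  4.94e-02  1.78e+02]
 [ 5.00e-03 -0.00e+00  4.93e-02  1.79e+02]
 [ 1.00e-02 -1.00e-04  4.92e-02  2.00e+02]
 [ 1.50e-02  1.00e-04  4.92e-02  1.93e+02]
 [ 2.00e-02  2.00e-04  4.91e-02  1.80e+02]
 [ 2.50e-02  4.00e-04  5.02e-02  2.20e+02]
 [ 3.00e-02 -1.00e-04  5.00e-02  2.08e+02]
 [ 3.50e-02 -1.00e-04  4.99e-02  3.23e+02]
 [ 4.00e-02 -2.00e-04  4.99e-02  3.04e+02]
 [ 4.50e-02 -1.00e-04  4.98e-02  2.89e+02]
 [ 5.00e-02  2.00e-04  4.98e-02  3.22e+02]
 [ 5.50e-02  3.00e-04  4.97e-02  3.15e+02]
 [ 6.00e-02  4.00e-04  4.97e-02  2.96e+02]
 [ 6.50e-02  7.00e-04  4.96e-02  3.04e+02]
 [ 7.00e-02  8.00e-04  4.96e-02  3.25e+02]
 [ 7.50e-02 -0.00e+00  4.95e-02  3.24e+02]]
outer [-0.00131534  0.04966847]
knob pts 0
scene knob [ 0.56444739 -0.16573142  0.11520354]
mallet [0.735 0.356 0.108]
gouge [ 0.846 -0.063  0.024]
offcut [ 0.396 -0.45   0.03 ]
side knob [ 0.56039875 -0.17133272  0.11663852]
```

View pics/w12.png

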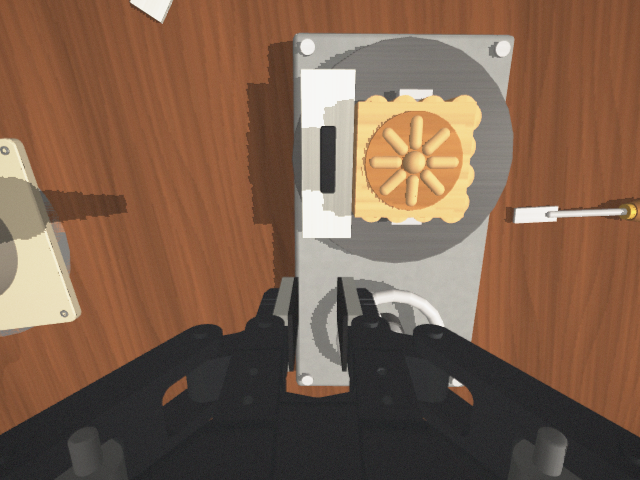

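The picture shows the bar from (302,70) to (355,238), lying along the planed face and past both corners. Outer-edge spacing is 49.7 mm and skew is under 0.1°. I hand in.

```bash
python3 -c "
from workcell import ticket; print(ticket.hand_in())"
```

```text
the job is handed in; nothing more can be done
None
```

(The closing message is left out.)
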